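# Set a load bar to its length mark and lock the cam lever

### The arm

A 6-joint arm with a two-finger parallel gripper is mounted at the origin on the work surface. World frame = base frame: x ahead of the robot, y to its left, z up, the work surface at z = 0. Lengths are in m, angles in degrees, forces in N, time in s.
With the tool pointing down it reaches from about 0.325 to 0.775 m from the base axis. Payload 5.5 kg.
Tool frame: the origin (TCP) lies at the centre of the arm's flange, where the gripper is bolted on; the fingertips stand 182 mm ahead of it and the grasp point (between the pads) lies 163 mm ahead of it; z points along the fingers, y is the direction in which the jaws open and shut (so a half turn about z gives the same grasp; the last joint's range is limited). The gripper opens to 88 mm and grips with 3 to 60 N. Pads are 20 mm wide; open, the fingers measure 115 mm over their backs; the gripper's body (75 mm by 178 mm) begins 61 mm behind the grasp point.
Start: joints at [-69.196, 5.22, 70.514, -0, 104.267, -3.249], TCP at [0.245, -0.548, 0.405] pointing down, gripper open.
Joint ranges: [-164.24, 164.24], [-49.07, 125.15], [9.68, 141.18], [-86.29, 266.29], [3.28, 154.24], [-151.56, 151.56]. Speed limits (degrees/s): [147.25, 147.25, 172.46, 180, 180, 180].

### API

Orientations are given as [roll, pitch, yaw] about the fixed x, y, z axes, in that order (R = Rz(yaw) Ry(pitch) Rx(roll)).
In Python, from station import r gives the robot as it stands. The module is installed in compiled form; this text tells all that it offers. Calls block until the motion is done:
- r.reach(position, orientation): joint-space move of the TCP to a pose.
- r.servo_line(position, rotation=None, speed=0.15): straight line of the TCP; rotation=None keeps the orientation; speed is the mean speed in m/s.
- r.move_joints(angles): joint-space move.
- r.let_go() and r.grab(squeeze=None): open the fingers fully, or close them until they stop; squeeze is the grip in N (None keeps the last).
- r.wait(seconds).
- r.inverse_kinematics(position, orientation): joint angles nearest the present ones, or None.
- r.sense(): the state.
- r.snapshot(name): name is "scene" or "top" or "wrist"; returns a dict with "frame" (384x512x3 uint8, red, green, blue), "fx", "fy", "cx", "cy" (pixels), "dist_coeffs" ([k1, k2, p1, p2, k3] as OpenCV has them; the pictures are not rectified), "R" (3x3) and "t" (3): a world point X has camera coordinates R X + t. Camera axes: x right, y down, z forward; pixel columns grow to the right and rows downward; lengths in m; the calibration is good to about 2 mm. A picture is of the moment at which its call begins. There is no depth.
A pose or a line that the arm cannot do raises r.IKError and nothing moves.
- r.hand_in(): hands the job in, once; it reports no verdict.
The state is a dict: "clock": time; "joints": joint angles; "joint_vel": joint speeds; "joint_torque": joint torques, N m; "tcp_pos": TCP position; "orientation": TCP orientation; "contact_force": force on the tool from outside, world axes, zero at the start; "torque": the same for the moment, N m; "opening": finger opening in m.
Only numpy, scipy, OpenCV 4.12 (cv2) and the standard library are available. Lean on these libraries where they do the work, as an engineer would, in place of code of your own. Each camera call takes 0.05 s, during which the arm holds its last target.

### The job

Set the spring-loaded telescopic load bar in the bench vise to its middle ring mark: take the black collar, push the sliding outer tube in until the collar's mouth edge stands on the middle ring, and while holding it there against the spring squeeze the cam lever fully shut against the collar - not anywhere else along the bar. The clamp nut is still slack, so the lever alone cannot hold the spring yet: finish while still gripping collar and shut lever together at the mark, so that a workmate can tighten the nut. Leave the stock on the bench where it stands.

Things in the scene. Friction and masses are not known exactly. Their poses are not given: they have to be found in the camera images.
- bar: The fixed inner tube of the load bar, steel, 24 mm diameter, level, clamped in the vise. Origin on the tube's axis, 135 mm above the bench. y points along the bar towards the sliding outer tube, z up, x sideways to the lever's side. Three dark ring marks, each 4 mm wide, lie at y = 125, 165 (middle) and 205 mm. A rubber foot (60 wide, 90 high) ends it at y = -305 mm.
- mark (a point): Centre of the middle ring mark, on the tube's axis.
- sleeve (a joint): How far the outer tube is pushed in (m): 0 = fully out, where it starts; 0.070 = the collar's mouth edge on the centre of the middle ring; 0.13 = end stop. As the value grows the tube moves along the bar's -y. An inner spring always pushes it back out, about 4.5 N at 0 and 6.6 N at the mark, also with the lever shut, as the clamp nut is slack; about 1 N friction.
- collar_mouth (a point): Point on the tube's axis at the mouth edge of the collar: the edge that is set on the ring. The collar is fixed on the end of the outer tube (aluminium, 30 mm diameter, 37 cm long, rubber foot at the far end). It begins at the mouth with a round flange 48 mm across and 6 mm thick; then follows the clamp body to y = 68 mm from the mouth, 32 mm wide (x -16 to +16), 40 mm high; a finger beside the body pushes against the flange to move the tube in.
- collar_grip (a point): Point on the tube's axis 24 mm behind the mouth edge (bar's +y): middle of the free part of the collar between the flange and the lever's pivot, where fingers straddle collar and lever from above. With the lever shut the grasp there is 42 mm wide: from x = -16 to +26 mm of the axis.
- lever (a joint): Cam lever angle (rad): 0 = shut, flat along the collar; starts open at 0.45 to 0.7. Pivot upright (z), on the collar's +x side, 21 mm from the axis and 53 mm behind the mouth edge. The tip points towards the mouth and swings out to +x as it opens. Friction 0.15 N m (about 4 N at the tip); it stays where it is left.
- lever_tip (a point): Middle of the lever's rounded tip (9 mm diameter, upright, 18 mm high), 37.5 mm from the pivot, at the height of the tube's axis. The lever is an aluminium bar 8 mm thick and 18 mm high.
- vise: Bench vise, painted blue, bolted down; origin on the bench under the middle of the jaws. Jaws 100 mm wide along the bar, tops 150 mm above the bench. Its handle is on the +x side, reaching x = 180 mm, lower than 80 mm.
- filter: Bystander: spin-on filter can standing on the bench, 76 mm diameter, 92 mm high; origin under its centre.
- lamp: Bystander: round marker lamp lying on the bench, 72 mm diameter, 45 mm high; origin under its centre.
- carton: Bystander: small carton, 70 x 110 mm, 60 mm high; origin under its centre.

How it is judged:
By the outcome, as a careful person would: the job done as asked, in the order asked, and still so for the second after the job is handed in, while the arm keeps its last pose, push and grip.
It also fails if it takes over 35 s, if anything falls off the work surface, if the arm or the gripper's body presses on something with over 40 N, if the wrist force passes 120 N, or if a joint passes its speed limit or range.

## Working session

There is one attempt and no reset: what is moved stays moved. The work goes in short steps, each a Python script; the robot and the scene stay as the last script left them, time stands still between calls to the robot, and variables do not carry over. Pictures are saved under pics/ and viewed, and the job is handed in when it is done.

```bash
mkdir -p pics
cat > h.py <<'E'
from station import r
import numpy as np, cv2, pickle
def snap(n,f):
    s=r.snapshot(n); cv2.imwrite(f'pics/{f}.png',cv2.cvtColor(s['frame'],cv2.COLOR_RGB2BGR)); pickle.dump(s,open(f'pics/{f}.pkl','wb')); return s
def K(s): return np.array([[s['fx'],0,s['cx']],[0,s['fy'],s['cy']],[0,0,1.]])
def ray(s,px):
    u=cv2.undistortPoints(np.array([[px]],float),K(s),np.array(s['dist_coeffs'],float))[0,0]
    R=np.array(s['R']);t=np.array(s['t']); return -R.T@t, R.T@np.array([u[0],u[1],1.])
def onz(s,px,z):
    o,d=ray(s,px); return o+d*(z-o[2])/d[2]
def proj(s,X):
    p,_=cv2.projectPoints(np.array(X,float).reshape(-1,1,3),cv2.Rodrigues(np.array(s['R'],float))[0],np.array(s['t'],float),K(s),np.array(s['dist_coeffs'],float)); return p[:,0]
def tri(obs):
    A=np.zeros((3,3));b=np.zeros(3)
    for s,px in obs:
        o,d=ray(s,px);d/=np.linalg.norm(d);P=np.eye(3)-np.outer(d,d);A+=P;b+=P@o
    X=np.linalg.solve(A,b);return X,[proj(s,X)[0]-px for s,px in obs]
E
python3 - <<'E'
from h import *
for n in ('scene','top','wrist'):
    s=snap(n,n+'0'); print(n,s['fx'],np.round(-np.array(s['R']).T@s['t'],3),np.round(s['R'],2).tolist())
print(r.sense())
E
```

```text
scene 456.8959189329284 [ 1.017 -0.671  0.821] [[0.79, 0.62, -0.0], [0.43, -0.55, -0.71], [-0.44, 0.56, -0.7]]
top 396.6538033499621 [ 0.488 -0.095  1.149] [[-0.01, -1.0, 0.03], [-1.0, 0.0, -0.07], [0.07, -0.03, -1.0]]
wrist 317.2377814469089 [ 0.317 -0.516  0.383] [[0.41, -0.91, -0.0], [-0.87, -0.39, 0.29], [-0.26, -0.11, -0.96]]
{'clock': 0.15, 'joints': array([-6.91960027e+01,  5.25425406e+00,  7.05668727e+01,  6.63293775e-04,
        1.04265497e+02, -3.24802331e+00]), 'joint_vel': array([-0.02670885, -0.19919229, -0.28067932,  0.11951495,  0.08888628,
        0.06401069]), 'joint_torque': array([ 1.65942070e-03, -4.47044742e+01, -4.06907809e+01,  6.98322128e-02,
        2.73975986e-02, -1.15444086e-04]), 'tcp_pos': array([ 0.24456488, -0.54795279,  0.40374708]), 'orientation': array([-1.79913552e+02, -5.55001625e-03,  2.40521794e+01]), 'contact_force': array([-0.0793989 ,  0.01354359, -0.15221562]), 'torque': array([ 0.00948884, -0.00912855, -0.01550539]), 'opening': 0.08788379845911615}
```

View pics/scene0.png

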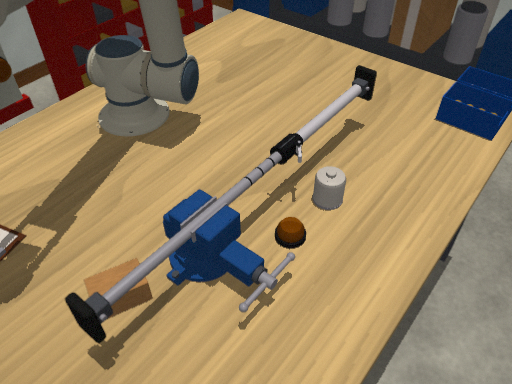

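View pics/top0.png

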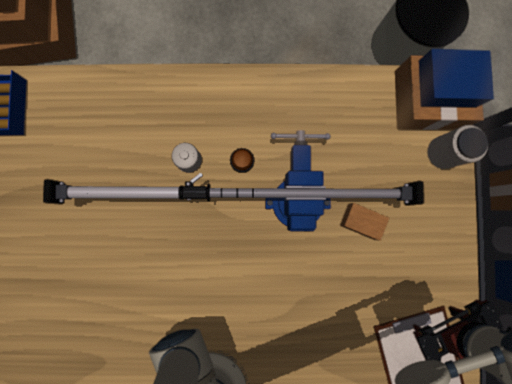

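View pics/wrist0.png

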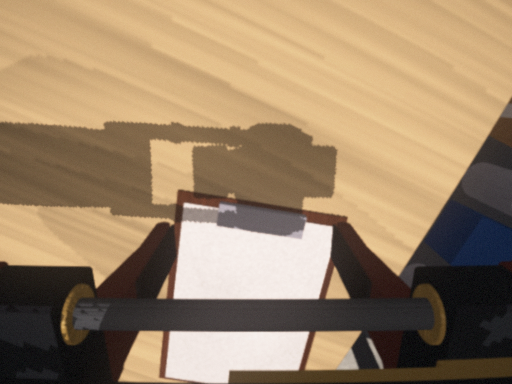

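The top view shows the bar running along the columns at row ~193: collar at columns ~180-211, rings at ~222/237/253, lever tip near (201,177), filter at (186,156), lamp at (242,159). I'll zoom in for accuracy.

Run:
```python
import cv2
a=cv2.imread('pics/top0.png')[150:215,165:265]; cv2.imwrite('pics/topz.png',cv2.resize(a,None,fx=8,fy=8,interpolation=cv2.INTER_CUBIC))
a=cv2.imread('pics/scene0.png')[125:215,210:320]; cv2.imwrite('pics/scenez.png',cv2.resize(a,None,fx=6,fy=6,interpolation=cv2.INTER_CUBIC))
```

```text
(no output)
```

View pics/topz.png

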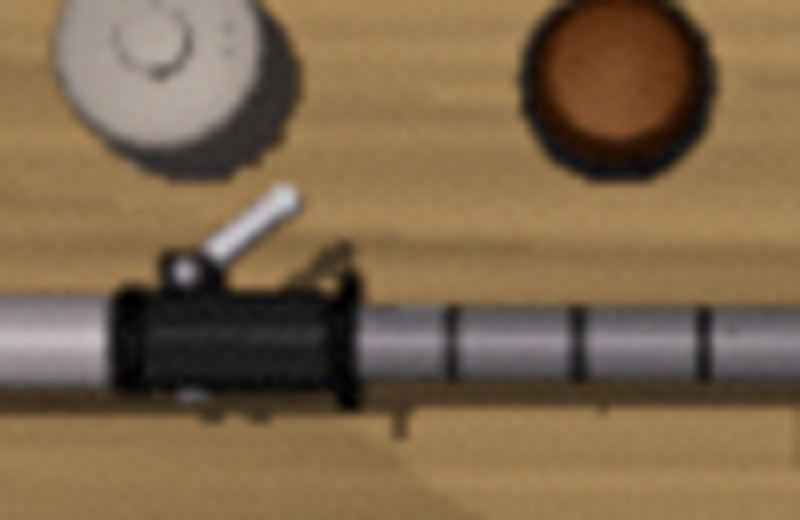

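View pics/scenez.png

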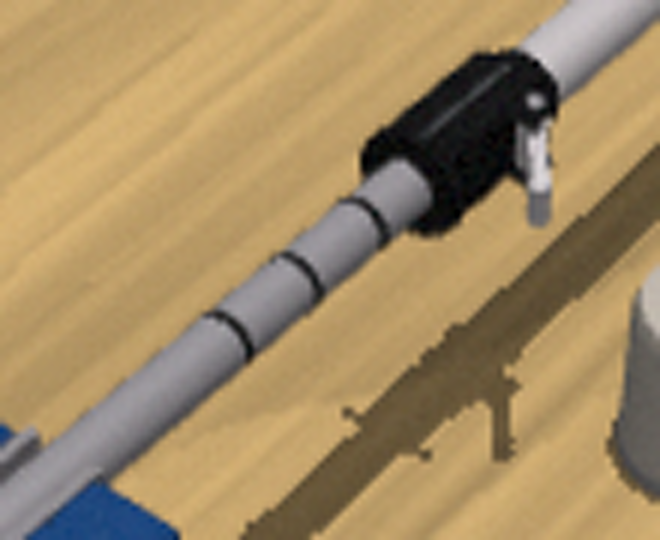

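```bash
cat > m.py <<'E'
from h import *
s=pickle.load(open('pics/top0.pkl','rb')); c=pickle.load(open('pics/scene0.pkl','rb'))
T=lambda x,y:np.array([(x+.5)/8-.5+165,(y+.5)/8-.5+150])
S=lambda x,y:np.array([(x+.5)/6-.5+210,(y+.5)/6-.5+125])
E
python3 - <<'E'
from m import *
for p in [(450,343),(578,343),(703,343)]:
    print('ring z.147',onz(s,T(*p),.147)[:2].round(4),'edges z.135',onz(s,T(p[0],307),.135)[:2].round(4),onz(s,T(p[0],380),.135)[:2].round(4))
print('flange',onz(s,T(360,345),.159).round(4), onz(s,T(350,270),.135).round(4),onz(s,T(350,410),.135).round(4))
print('tip',onz(s,T(288,192),.144).round(4),'pivot',onz(s,T(186,270),.15).round(4))
print('filter',onz(s,T(158,45),.092).round(4))
# bar edges along picture columns: gray profile
f=cv2.cvtColor(s['frame'],cv2.COLOR_RGB2GRAY).astype(int)
for col in (90,120,150,230,245,258,340,370,395):
    print(col,f[184:206,col].tolist())
E
```

```text
ring z.147 [ 0.554  -0.0454] edges z.135 [ 0.5664 -0.0448] [ 0.5429 -0.0448]
ring z.147 [ 0.5539 -0.0858] edges z.135 [ 0.5662 -0.0858] [ 0.5428 -0.0857]
ring z.147 [ 0.5537 -0.1254] edges z.135 [ 0.5661 -0.1258] [ 0.5426 -0.1257]
flange [ 0.5527 -0.0179  0.159 ] [ 0.5784 -0.0128  0.135 ] [ 0.5335 -0.0128  0.135 ]
tip [0.6025 0.0063 0.144 ] pivot [0.5772 0.0377 0.15  ]
filter [0.6582 0.0553 0.092 ]
90 [117, 115, 111, 116, 132, 143, 155, 167, 166, 159, 144, 132, 119, 89, 63, 51, 53, 55, 77, 114, 120, 124]
120 [115, 111, 103, 112, 132, 144, 156, 169, 175, 164, 145, 136, 122, 97, 61, 53, 51, 72, 110, 121, 118, 124]
150 [128, 124, 110, 111, 128, 142, 154, 175, 183, 170, 148, 138, 125, 102, 65, 57, 49, 71, 112, 123, 118, 120]
230 [125, 126, 121, 115, 87, 90, 104, 119, 144, 131, 106, 96, 81, 60, 60, 56, 73, 118, 132, 130, 131, 131]
245 [122, 122, 120, 109, 88, 88, 107, 118, 143, 129, 109, 96, 78, 64, 55, 55, 75, 117, 131, 132, 133, 129]
258 [116, 118, 120, 109, 85, 87, 99, 120, 143, 131, 110, 97, 79, 60, 57, 54, 73, 117, 129, 134, 132, 130]
340 [122, 117, 118, 118, 101, 92, 94, 110, 122, 124, 112, 102, 88, 70, 54, 53, 49, 66, 108, 115, 116, 122]
370 [122, 114, 113, 107, 88, 82, 94, 105, 118, 119, 112, 102, 91, 67, 56, 54, 52, 72, 115, 122, 125, 130]
395 [115, 118, 112, 68, 52, 74, 92, 110, 114, 119, 110, 102, 93, 70, 54, 53, 56, 61, 55, 59, 63, 65]
```

```bash
cat >> m.py <<'E'
def model(p):
    x0,ym,a=p; R=np.array([[np.cos(a),-np.sin(a),0],[np.sin(a),np.cos(a),0],[0,0,1]])
    return lambda q: (R@(np.atleast_2d(q)-[0,.165,0]).T).T+[x0,ym,.135]
def ringpts(y,rad=.012): 
    t=np.linspace(0,2*np.pi,73); return np.c_[rad*np.cos(t),y+0*t,rad*np.sin(t)]
def overlay(s,f,p,box,z):
    im=cv2.cvtColor(s['frame'],cv2.COLOR_RGB2BGR)[box[1]:box[3],box[0]:box[2]]
    im=cv2.resize(im,None,fx=z,fy=z,interpolation=cv2.INTER_CUBIC);M=model(p)
    def dr(P,c):
        q=(proj(s,P)-box[:2]+.5)*z-.5; cv2.polylines(im,[np.round(q).astype(int)],False,c,1)
    for y in (.125,.165,.205): dr(M(ringpts(y)),(0,255,255))
    dr(M(ringpts(.235,.024)),(0,0,255))
    for x,zz in ((.012,0),(-.012,0),(0,.012)): dr(M(np.array([[x,-.28,zz],[x,.235,zz]])),(0,255,0))
    for x in (.015,-.015): dr(M(np.array([[x,.31,0],[x,.59,0]])),(0,255,0))
    cv2.imwrite(f'pics/{f}.png',im)
E
python3 - <<'E'
from m import *
p=(.5544,-.0857,np.radians(0))
overlay(s,'ov_top',p,(40,165,440,225),2); overlay(s,'ov_topz',p,(165,150,265,215),8);overlay(c,'ov_scene',p,(60,60,380,340),2)
overlay(c,'ov_scenez',p,(210,125,320,215),6)
a=cv2.imread('pics/ov_top.png');b=cv2.imread('pics/ov_topz.png')
cv2.imwrite('pics/ovA.png',np.vstack([cv2.copyMakeBorder(b[:,:],0,0,0,0,0),a]))if a.shape[1]==b.shape[1] else 0
E
```

```text
(no output)
```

View pics/ovA.png

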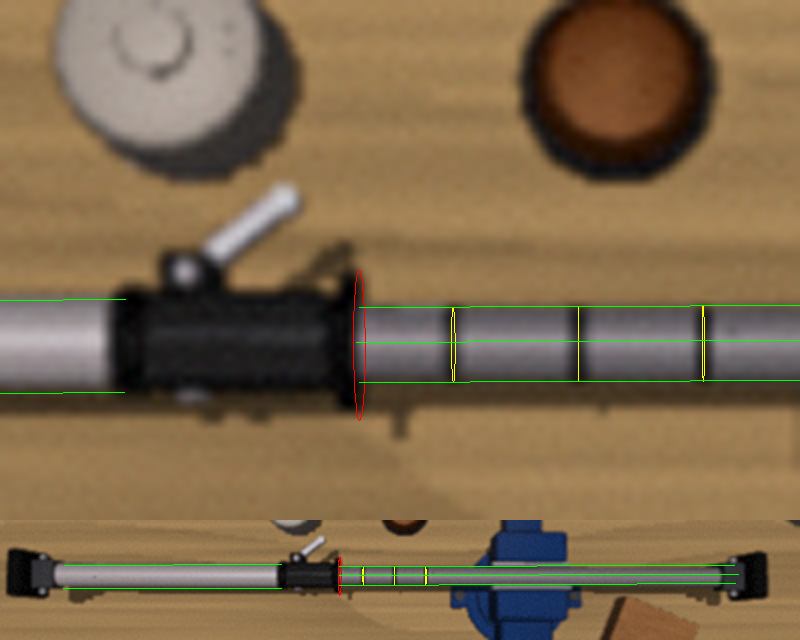

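View pics/ov_scene.png

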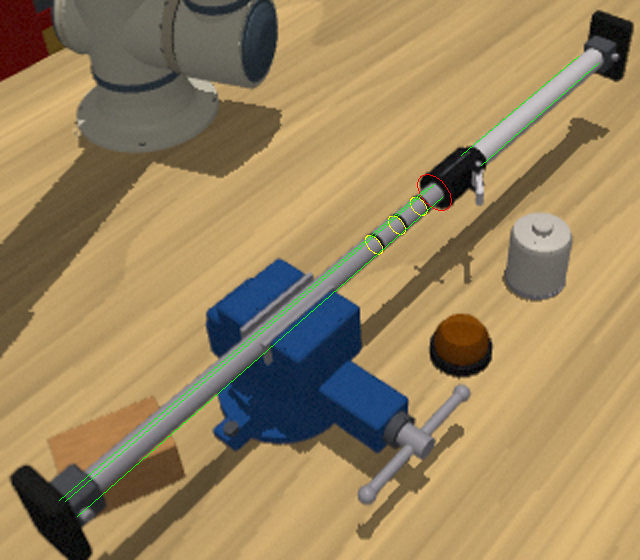

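View pics/ov_scenez.png

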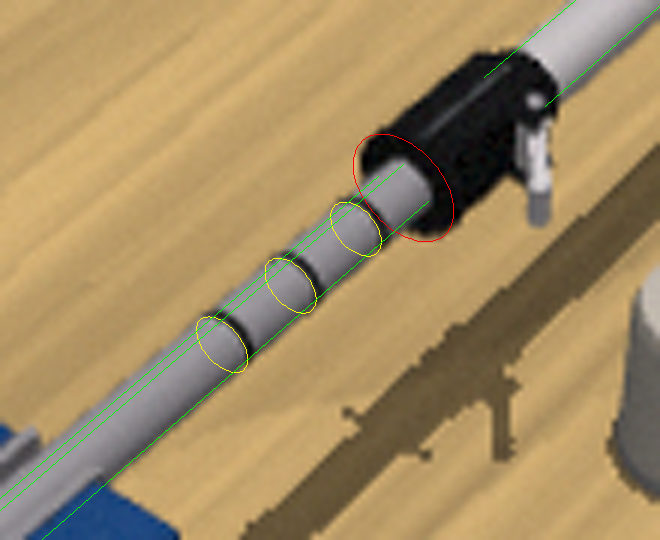

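Run:
```python
from h import *
for yaw in (-90,90):
    for y in (.0113,-.06):
        print(yaw,y,r.inverse_kinematics([.5809,y,.298],[180,0,yaw]))
print(r.inverse_kinematics([.40,-.35,.42],[180,0,-45]))
r.reach([.5809,-.02,.40],[180,0,-90])
s=snap('wrist','w1'); q=r.sense(); print(q['tcp_pos'],q['orientation'],q['clock'])
```

```text
-90 0.0113 None
-90 -0.06 None
90 0.0113 [-2.24038684  2.58484153 84.06297607  0.         93.3521824  -2.24038684]
90 -0.06 [-9.23471042  3.0419504  83.59102433  0.         93.36702528 -9.23471042]
[-4.48535842e+01 -5.13398351e+00  7.93127211e+01 -2.54444375e-14
  1.05821262e+02  9.01464158e+01]Traceback (most recent call last):
  File "<stdin>", line 6, in <module>
station.IKError: the arm cannot take that pose within its joint ranges
```

Run:
```python
from h import *
r.reach([.5809,.0123,.42],[180,0,90])
s=snap('wrist','w1'); q=r.sense(); print(q['tcp_pos'],q['orientation'],q['clock'])
```

```text
[0.58094581 0.01137756 0.4199177 ] [-1.79992613e+02  1.09756335e-02  8.99087889e+01] 2.525
```

View pics/w1.png

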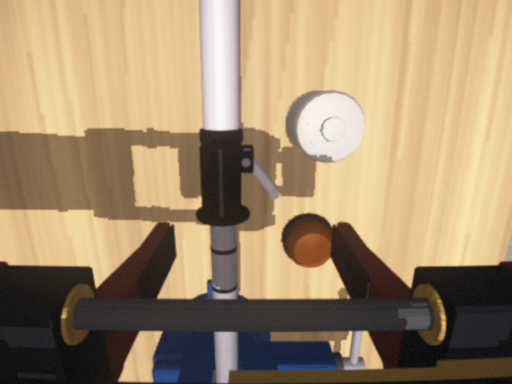

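The wrist view shows the collar at (221,172), flange at row ~213 (columns 197-250), and rings at rows ~223, 250 and 290. I'll check these against the top-camera estimate.

```bash
python3 - <<'E'
from m import *
s=pickle.load(open('pics/w1.pkl','rb')); p=(.5544,-.0857,0); M=model(p)
for n,y in (('205',.205),('165',.165)):
  print(n,proj(s,M([[0,y,.012],[-.012,y,0],[.012,y,0]])).round(1).tolist())
print('fl',proj(s,M([[-.024,.235,0],[.024,.235,0],[0,.241,.024],[0,.235,.024]])).round(1).tolist())
print('body',proj(s,M([[-.016,.27,.02],[.016,.27,.02]])).round(1).tolist())
overlay(s,'ovw',p,(170,110,310,310),4)
E
python3 -c "
import cv2;a=cv2.imread('pics/ovw.png');cv2.imwrite('pics/ovw2.png',a[200:800])"
```

```text
205 [[222.5, 254.6], [210.7, 248.3], [236.7, 248.3]]
165 [[223.8, 293.2], [212.4, 285.8], [237.4, 285.8]]
fl [[196.0, 218.0], [249.6, 218.0], [219.8, 222.1], [220.1, 228.9]]
body [[199.3, 186.6], [239.1, 186.6]]
```

View pics/ovw2.png

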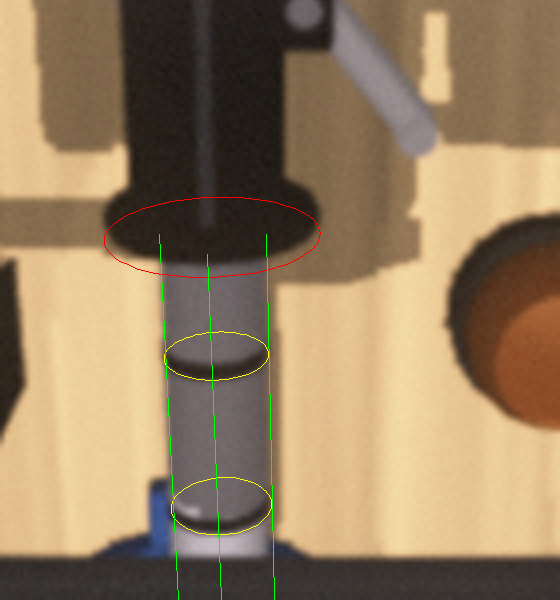

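Ring positions agree between cameras, with x about 1 mm larger, so x0≈0.555. Next I'll descend and find the flange by contact.

Run:
```python
from h import *
r.servo_line([.5805,.0133,.298],[180,0,90],speed=.1); r.wait(.3)
def st(l=''):
    q=r.sense(); print(l,round(q['clock'],2),q['tcp_pos'].round(4),q['contact_force'].round(1),round(q['opening'],4)); return q
st()
y=.0133
snap('scene','s2')
while y>-.02:
    y-=.002; r.servo_line([.5805,y,.298],speed=.04); q=st(round(y,4))
    if abs(q['contact_force'][1])>3: break
r.wait(.2); st()
```

```text
4.19 [0.5806 0.0133 0.2983] [ 0.3  0.1 -0.4] 0.0879
0.0113 4.49 [0.5805 0.0112 0.298 ] [ 0.   1.3 -0.2] 0.0877
0.0093 4.74 [0.5805 0.0092 0.298 ] [-0.5 -0.3  0.2] 0.0881
0.0073 4.99 [0.5805 0.0072 0.298 ] [ 0.5 -0.5 -0.6] 0.0876
0.0053 5.24 [0.5805 0.0052 0.298 ] [-0.9  0.4  0.9] 0.0877
0.0033 5.49 [0.5805 0.0032 0.298 ] [-0.7 -0.  -0.5] 0.0879
0.0013 5.74 [0.5805 0.0017 0.298 ] [-0.6  4.3  1.2] 0.0878
 5.94 [0.5805 0.0018 0.298 ] [-0.6  5.2  0.8] 0.0876
```

View pics/s2.png

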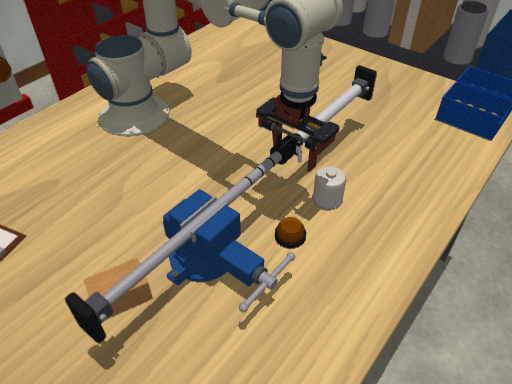

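Contact at TCP y≈0.0018, consistent with vision (mouth at −0.0143). Next I'll push 70 mm.

Run:
```python
from h import *
def st(l=''):
    q=r.sense(); print(l,round(q['clock'],2),q['tcp_pos'].round(4),q['contact_force'].round(1),q['torque'].round(2),round(q['opening'],4)); return q
r.servo_line([.5805,-.04,.298],speed=.05); st()
r.servo_line([.5805,-.0688,.298],speed=.04); r.wait(.3); st()
snap('scene','s3');snap('top','t3');snap('wrist','w3')
a=cv2.imread('pics/s3.png')[130:220,210:320]; cv2.imwrite('pics/s3z.png',cv2.resize(a,None,fx=6,fy=6,interpolation=cv2.INTER_CUBIC))
```

```text
6.92 [ 0.5803 -0.0397  0.2979] [-1.9  4.8 -0.1] [ 0.76  0.19 -0.23] 0.0878
 8.08 [ 0.5802 -0.0682  0.2979] [-2.6  5.4  0.8] [ 0.9   0.34 -0.26] 0.0876
```

View pics/s3z.png

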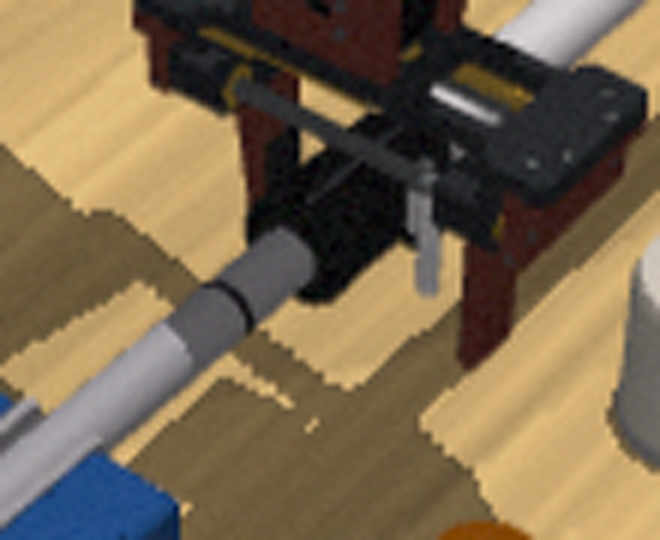

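View pics/t3.png

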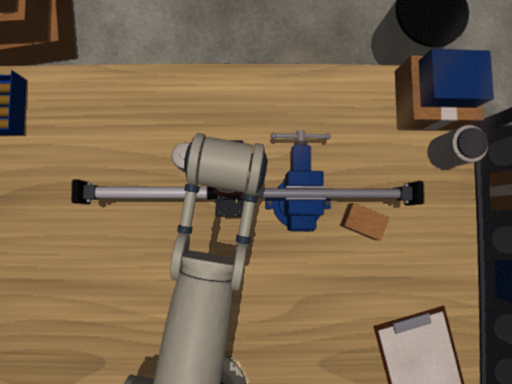

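View pics/w3.png

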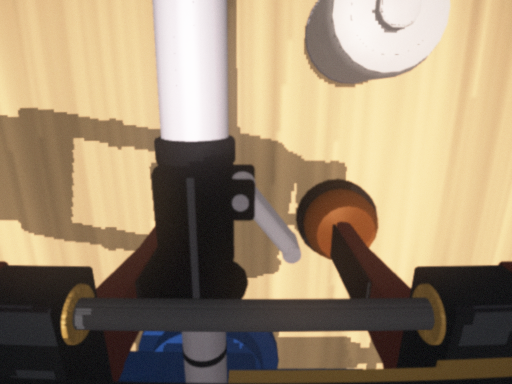

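The scene view shows the mouth at about the old middle-ring position, only the 125 ring still free, and the lever open and clear of the finger. I'll compare intensity profiles along the tube before and after, and the far foot's shift.

Run:
```python
from m import *
s3=pickle.load(open('pics/s3.pkl','rb'));t3=pickle.load(open('pics/t3.pkl','rb'))
# scene profile along tube surface generatrix; shift model by fit to ring positions
M=model((.555,-.0857,0))
ys=np.arange(.115,.245,.001)
def prof(sn,off):
    q=proj(sn,M(np.c_[0.006+0*ys,ys,.0104+0*ys]))+off
    g=cv2.cvtColor(sn['frame'],cv2.COLOR_RGB2GRAY).astype(np.float32)
    return cv2.remap(g,q[:,0].astype(np.float32)[None],q[:,1].astype(np.float32)[None],cv2.INTER_LINEAR)[0]
for off in ([1,0],):
  a,b=prof(c,off),prof(s3,off)
  for i in range(0,len(ys)): 
    if ys[i]<.135 or .15<ys[i]<.18 or .195<ys[i]: print(int(round(ys[i]*1000)),int(a[i]),int(b[i]),end=' | ')
print()
# foot shift in top & outer tube left end
for sn in (s,t3):
    g=cv2.cvtColor(sn['frame'],cv2.COLOR_RGB2GRAY); print(g[193,35:110].tolist())
```

```text
115 135 90 | 116 134 90 | 117 134 89 | 118 135 89 | 119 135 89 | 120 136 89 | 121 128 84 | 122 109 72 | 123 77 50 | 124 51 32 | 125 43 26 | 126 55 34 | 127 83 54 | 128 110 74 | 129 129 88 | 130 133 89 | 131 134 89 | 132 134 89 | 133 135 89 | 134 135 89 | 150 135 90 | 151 135 90 | 152 134 90 | 153 134 91 | 154 135 91 | 155 136 91 | 156 136 90 | 157 136 90 | 158 137 91 | 159 137 90 | 160 137 90 | 161 126 82 | 162 101 65 | 163 73 46 | 164 45 26 | 165 47 17 | 166 67 14 | 167 94 12 | 168 122 13 | 169 133 15 | 170 136 15 | 171 138 15 | 172 138 14 | 173 137 12 | 174 137 11 | 175 137 10 | 176 137 11 | 177 137 12 | 178 137 15 | 179 137 16 | 195 137 17 | 196 137 15 | 197 138 14 | 198 138 14 | 199 139 14 | 200 139 13 | 201 126 12 | 202 101 11 | 203 66 11 | 204 35 9 | 205 36 8 | 206 52 8 | 207 80 10 | 208 110 13 | 209 124 14 | 210 132 14 | 211 136 14 | 212 137 20 | 213 138 29 | 214 139 36 | 215 139 40 | 216 139 43 | 217 139 45 | 218 139 47 | 219 139 47 | 220 139 48 | 221 139 48 | 222 140 46 | 223 141 42 | 224 141 36 | 225 140 27 | 226 139 21 | 227 139 17 | 228 138 15 | 229 139 13 | 230 140 14 | 
[... 157 characters left out ...]
6 17 | 
[114, 112, 116, 118, 118, 118, 119, 104, 49, 15, 14, 14, 17, 11, 13, 5, 2, 4, 5, 7, 23, 45, 54, 53, 52, 53, 56, 53, 56, 54, 47, 57, 109, 152, 155, 156, 155, 155, 155, 155, 153, 157, 154, 155, 157, 154, 156, 156, 155, 154, 153, 146, 130, 151, 159, 159, 158, 155, 158, 158, 160, 157, 155, 156, 157, 157, 156, 161, 156, 157, 163, 158, 160, 161, 161]
[116, 118, 117, 116, 115, 116, 117, 116, 119, 117, 116, 118, 118, 117, 116, 117, 113, 120, 117, 115, 116, 114, 117, 116, 117, 117, 115, 116, 117, 117, 117, 114, 117, 117, 118, 114, 80, 30, 9, 19, 5, 16, 9, 14, 8, 4, 7, 15, 36, 52, 51, 55, 57, 57, 54, 56, 61, 58, 50, 72, 129, 159, 161, 161, 161, 163, 160, 157, 160, 160, 161, 163, 161, 159, 162]
```

Run:
```python
from m import *
t3=pickle.load(open('pics/t3.pkl','rb'))
G=[cv2.cvtColor(k['frame'],cv2.COLOR_RGB2GRAY).astype(float) for k in (s,t3)]
for row in (190,191,192,193,194,195):
    e=[]
    for g,lo in ((G[0],60),(G[1],88)):
        p=g[row,lo:lo+12]; h=(p[:4].mean()+p[-3:].mean())/2; i=np.argmax(p>h); e.append(lo+i-1+(h-p[i-1])/(p[i]-p[i-1]))
    d=[onz(k,(x,row),.149)[1] for k,x in zip((s,t3),e)]
    print(row,np.round(e,2),round(d[0]-d[1],4))
```

```text
190 [66.96 94.79] 0.0715
191 [66.86 94.66] 0.0714
192 [66.86 94.65] 0.0714
193 [66.92 94.65] 0.0712
194 [67.02 94.75] 0.0712
195 [67.49 94.96] 0.0705
```

Displacement by TCP is 70.0 mm; by the cameras it's 69.5–71 mm. I'll grip gently now, shifting the arm toward −x so the +x finger brings the lever shut.

Run:
```python
from h import *
def st(l=''):
    q=r.sense(); print(l,round(q['clock'],2),q['tcp_pos'].round(4),q['contact_force'].round(1),q['torque'].round(2),round(q['opening'],4)); return q
r.grab(8); st('grab')
for x in (.577,.574):
    r.servo_line([x,-.0688,.298],speed=.03); st(x)
snap('scene','s4')
a=cv2.imread('pics/s4.png')[130:220,210:320]; cv2.imwrite('pics/s4z.png',cv2.resize(a,None,fx=6,fy=6,interpolation=cv2.INTER_CUBIC))
```

```text
grab 8.62 [ 0.5784 -0.0683  0.2975] [-15.5   6.2   5.9] [ 0.96  2.42 -0.35] 0.0794
0.577 8.88 [ 0.5748 -0.0683  0.2975] [-15.7   6.5   5.6] [ 0.94  2.38 -0.38] 0.0723
0.574 9.13 [ 0.5718 -0.0683  0.2975] [-14.9   6.5   5.6] [ 0.95  2.47 -0.34] 0.0661
```

View pics/s4z.png

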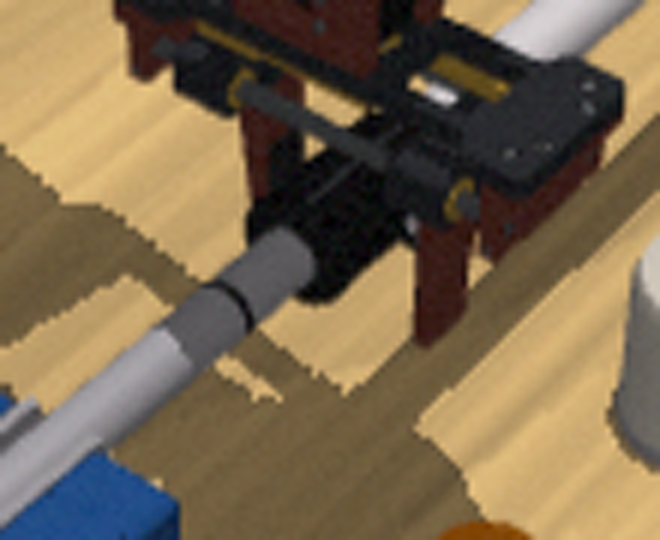

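Works as planned: opening follows the arm, y holds steady, and the ring/mouth view is unchanged. Continuing until centred, then a firmer grip.

Run:
```python
from h import *
def st(l=''):
    q=r.sense(); print(l,round(q['clock'],2),q['tcp_pos'].round(4),q['contact_force'].round(1),q['torque'].round(2),round(q['opening'],4)); return q
for x in (.571,.568,.565,.5625,.561,.5597):
    r.servo_line([x,-.0688,.298],speed=.03); q=st(x)
r.wait(.3); st()
snap('scene','s5');snap('wrist','w5')
a=cv2.imread('pics/s5.png')[130:220,210:320]; cv2.imwrite('pics/s5z.png',cv2.resize(a,None,fx=6,fy=6,interpolation=cv2.INTER_CUBIC))
```

```text
0.571 9.43 [ 0.5702 -0.0682  0.2978] [-5.8  6.4  1.4] [ 0.87  0.91 -0.41] 0.0652
0.568 9.68 [ 0.5684 -0.0683  0.298 ] [ 3.6  6.2 -1.9] [ 0.95 -0.55 -0.75] 0.0634
0.565 9.93 [ 0.5648 -0.0682  0.2979] [-2.8  7.2  1.1] [ 0.98  0.34 -0.51] 0.0551
0.5625 10.18 [ 0.5617 -0.0682  0.2978] [-5.7  6.3  2.1] [ 1.01  0.7  -0.48] 0.048
0.561 10.43 [ 0.5601 -0.0682  0.2978] [-7.   6.7  1.8] [ 1.02  0.93 -0.43] 0.0446
0.5597 10.68 [ 0.5588 -0.0682  0.2978] [-5.1  7.4  2.6] [ 0.98  0.85 -0.41] 0.0421
 10.98 [ 0.5589 -0.0682  0.2978] [-7.6  5.1  1.7] [ 0.96  0.9  -0.41] 0.042
```

View pics/s5z.png

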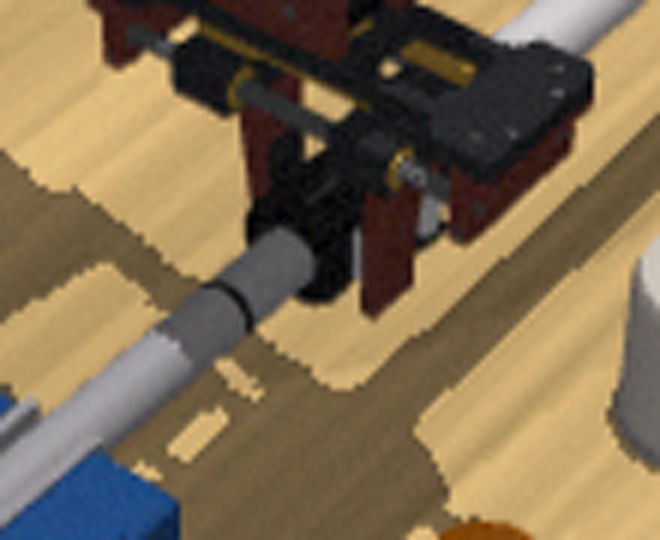

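View pics/w5.png

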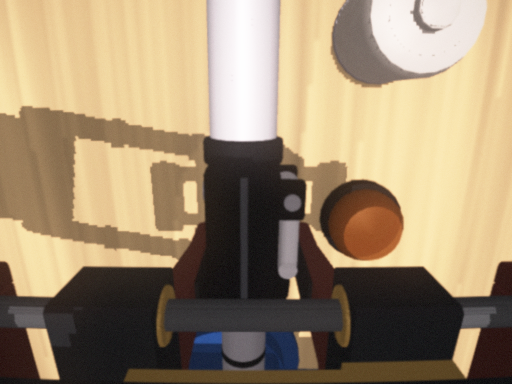

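Opening is 42.0 mm, exactly the shut-lever width, and the wrist view shows the lever flat along the collar (288,200→288,275). I'll firm the grip, relieve the side load and recheck.

Run:
```python
from h import *
def st(l=''):
    q=r.sense(); print(l,round(q['clock'],2),q['tcp_pos'].round(4),q['contact_force'].round(1),q['torque'].round(2),round(q['opening'],4)); return q
r.servo_line([.5588,-.0688,.298],speed=.03); st()
r.grab(30); r.wait(.5); st('grip30')
snap('scene','s6');snap('top','t6');snap('wrist','w6')
from m import *
t3=pickle.load(open('pics/t6.pkl','rb'));s3=pickle.load(open('pics/s6.pkl','rb'))
G=[cv2.cvtColor(k['frame'],cv2.COLOR_RGB2GRAY).astype(float) for k in (s,t3)]
for row in (191,193):
    e=[]
    for g,lo in ((G[0],60),(G[1],88)):
        p=g[row,lo:lo+12]; h=(p[:4].mean()+p[-3:].mean())/2; i=np.argmax(p>h); e.append(lo+i-1+(h-p[i-1])/(p[i]-p[i-1]))
    d=[onz(k,(x,row),.149)[1] for k,x in zip((s,t3),e)]
    print(row,np.round(e,2),round(d[0]-d[1],4))
M=model((.555,-.0857,0)); ys=np.arange(.158,.172,.001)
q=proj(s3,M(np.c_[0.006+0*ys,ys,.0104+0*ys]))+[1,0]
g=cv2.cvtColor(s3['frame'],cv2.COLOR_RGB2GRAY).astype(np.float32)
print(cv2.remap(g,q[:,0].astype(np.float32)[None],q[:,1].astype(np.float32)[None],cv2.INTER_LINEAR)[0].astype(int))
# side: raw edge shift between s3 and s6 of mouth
a=np.hstack([cv2.resize(cv2.imread(f'pics/{n}.png')[155:190,230:275],None,fx=8,fy=8,interpolation=cv2.INTER_CUBIC) for n in ('s3','s6')]); cv2.imwrite('pics/cmp6.png',np.clip(a.astype(int)*2,0,255).astype(np.uint8))
```

```text
11.33 [ 0.5584 -0.0682  0.2978] [-2.3  6.2  0.6] [ 0.94  0.34 -0.47] 0.0421
grip30 12.05 [ 0.5583 -0.0682  0.2979] [-4.3  6.7  1.6] [ 1.    0.47 -0.83] 0.0411
191 [66.86 94.61] 0.0713
193 [66.92 94.65] 0.0712
[89 89 89 81 65 49 32 23 18 13  8  7  8 11]
```

View pics/cmp6.png

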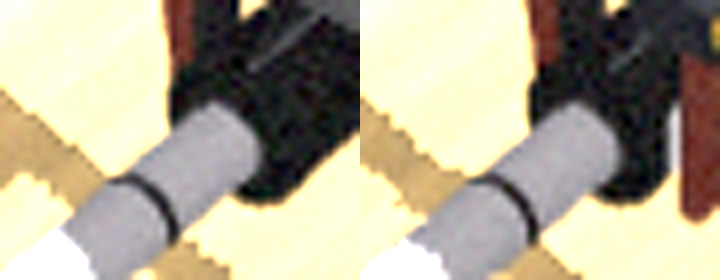

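View pics/w6.png

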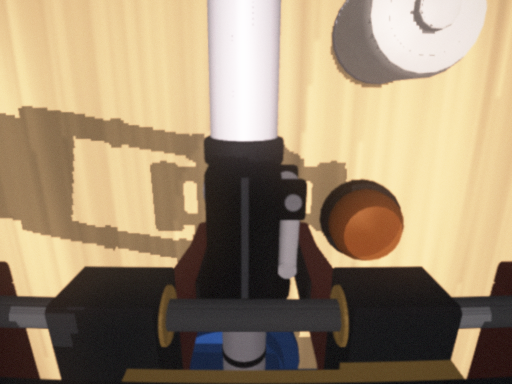

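Run:
```python
from h import *
r.hand_in(); q=r.sense(); print(q['clock'],q['tcp_pos'],q['opening'],q['contact_force'])
```

```text
the job is handed in; nothing more can be done
the job is handed in; nothing more can be done
```

The load bar is set: the collar's mouth edge stands on the middle ring with the lever squeezed shut, and the job is handed in with the gripper still holding both. I pushed the flange in with one finger and the lever still open. Then I closed the lever at the mark by shifting the arm sideways under a light grip, and firmed the grip to 30 N.

**Sleeve position:** about 70 mm.
- From first contact with the flange, the arm moved 70.0 mm.
- The cameras disagree slightly: the scene view suggests about 69.5 mm and the top view about 71.2 mm. I kept the arm's reading, which lies between them.
- The position did not change during the squeeze (arm y stayed within 0.1 mm).

**Lever:** the finger opening was 42.0 mm at a light grip, which matches the shut width. It read 41.1 mm at 30 N, 0.9 mm under that width, which I put down to the pads giving under the firmer grip. The wrist picture shows the lever flat along the collar.

**Limits:** the measured wrist force stayed under about 18 N, and the clock read about 12 s at the last check. The pictures show the filter and lamp where they stood, and I never moved near the carton. After the hand-in no further reading was possible.

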